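Fetch the pin case from behind the thread

ROBOT

A 7-joint arm with a two-finger parallel gripper is mounted at the origin on a cart in front of the work surface, level with it; the furniture and walls round the work are solid. World frame = base frame: x ahead of the robot, y to its left, z up, the work surface at z = 0. Lengths are in m, angles in rad, forces in N, time in s.
With the tool pointing down it reaches from about 0.4 to 0.875 m from the base axis. Payload 4.4 kg.
Tool frame: the origin (TCP) lies at the centre of the arm's flange, where the gripper is bolted on; the fingertips stand 173 mm ahead of it and the grasp point (between the pads) lies 155 mm ahead of it; z points along the fingers, y is the direction in which the jaws open and shut (so a half turn about z gives the same grasp; the last joint's range is limited). The gripper opens to 85 mm and grips with 20 to 120 N. Pads are 22 mm wide; open, the fingers measure 114 mm over their backs; the gripper's body (76 mm by 85 mm) begins 54 mm behind the grasp point. The pads swing forward as they close: fully open they stand 13 mm farther back than shut.
Start: joints at [1.098, 0.628, 0.038, 1.517, -0.027, 0.996, -0.02], TCP at [0.257, -0.597, 0.405] pointing down, gripper open.
Joint ranges: [-3.06, 3.06], [-0.37, 2.12], [-1.25, 1.32], [0.18, 2.47], [-1.1, 4.24], [0.23, 1.98], [-2.94, 2.94]. Speed limits (rad/s): [2.57, 2.57, 3.14, 3.14, 3.14, 3.14, 3.14].

INTERFACE

Orientations are given as a unit quaternion [w, x, y, z].
In Python, from cell import * gives the robot as it stands.
- The arm moves only by the tool move_arm, never from a script. Its argument "motion" is text: rows parted by semicolons, each of 7 numbers parted by spaces: the shift along the tool's x, y, z in cm, then the turn, a rotation vector about the tool's x, y, z in degrees, then the finger opening in cm, from 0 to 8.54. In form: tx ty tz rx ry rz fingers; .... A call has 1 to 12 rows; each row shifts and turns the commanded pose from where the row before left it, along the tool's axes as they then stand; what a row does not reach is not made up. A row lasts 1/8 s, in which the tool goes at most 62.5 mm and 10.7 degrees, less where a joint would pass 70% of its speed; a pose out of reach is approached as far as the arm can. A call with a gripper value outside its range is refused whole. The fingers move at their own pace and stop on an object; "newtons" is the grip in N (left out, the last holds). Time passes only in rows, so rows that do not move let the fingers close. It gives the time, the measured TCP pose, the force and the opening at its end, in the units of the state.
- observe(): the state, without advancing time (a new reading comes with each control period).
- grab_frame(name): name is "side" or "top" or "wrist"; returns a dict with "color" (420x560x3 uint8, red, green, blue), "intrinsics" (3x3 intrinsics, pixels), "eye" and "rotation" of the camera in the world; the wrist camera has in their place "tool_from_camera" (4x4, takes a point from camera to tool coordinates, whose origin is the TCP and whose axes are the flange's). Camera axes: x right, y up, looking along -z (the intrinsics and any distortion apply to the point x, -y, -z); pixel columns grow to the right and rows downward; lengths in m; the calibration is good to about 2 mm. A picture is of the moment at which its call begins: read the wrist's pose just before it. There is no depth.
- sign_off(): hands the job in, once; it reports no verdict.
Trained networks look in a picture, given as the dict that the camera call returned (one of the last four; its "shot" number tells which), for a name from the list of things; names that differ only in an ending like _2 or _b are one class to them, and where a whole thing is asked for, a point or a joint stands for the part that bears it (a point fixed in the world has none). Each returns a list of dicts, best first, with "p" (0 to 1); they miss things now and then, are a little off and sometimes report something else, mostly with a low value. They report only what shows in the picture. A call takes as long as a camera call.
- silhouettes(picture, query): "region" (420x560 bool, what is visible of it).
- pinpoint(picture, query): "centre" ([x, y, z] in m, in world coordinates, good to about 4 mm: a listed point, or the origin of a listed thing).
The state is a dict: "clock": time; "qpos": joint angles; "joint_vel": joint speeds; "tau": joint torques, N m; "tcp_pos": TCP position; "orientation": TCP orientation; "contact_force": force on the tool from outside, world axes, zero at the start; "moment": the same for the moment, N m; "finger_gap": opening from 0.0 (shut) to 1.0 (fully open).
Only numpy, scipy, OpenCV 4.12 (cv2) and the standard library are available. Lean on these libraries where they do the work, as an engineer would, in place of code of your own. Each camera call takes 0.05 s, during which the arm holds its last target. There are 200 camera calls.

TASK

The clear yellow pin case lies at the back of one bay of the wooden thread caddy, behind two things that stand in its way. Set those two down in the grey tray, the same way up, then take out the pin case and lay it flat in the middle of the green mat, lined up with the mat's long side; after that put each of the two back as it stood, on the very spot in the caddy it came from. Leave the glue bottle in the other bay and the two things in front of it where they are.

Things in the scene. Friction and masses are not known exactly. Their poses are not given: they have to be found in the camera images.
- caddy: Wooden board, fixed, 140 (x) x 274 (y) mm; origin: centre of underside, +x to its 24 mm high rear rail (inner face x = 62). Floor 8 mm up; end cheeks and a middle divider (y = 0) 14 mm high, only behind x = -12. Two bays centred at y = +67 and -67: in each, two things on pale spots at x = -38, 32 mm either side of the bay's centre, and one long thing behind at x = 6, along y.
- tray: Shallow grey plastic parking tray, fixed, 110 mm (x) by 150 mm (y) outside, rim 14 mm high, walls and floor 4 mm thick; origin at the centre of its underside. It starts empty; it and the mat may change places. Between it and the caddy, farther back, stands a grey drawer unit 205 mm high (world x 0.55 to 0.74, y -0.10 to 0.10 m).
- mat: Green mat with a thin white border line, fixed, 90 mm (x) by 140 mm (y, the long side), 4 mm thick; origin at the centre of its underside.
- red_spool: Small thread spool of red thread, standing upright: 52 mm high, 29 mm across its cream end flanges (the flanges are the lowest and the topmost 6 to 8 mm), 18 mm across the thread between them. Origin at the centre of its underside, z up along its axis; its yaw means nothing. Collides as it looks. 30 g.
- blue_spool: Small thread spool of dark blue thread, standing upright: 56 mm high, 31 mm across its cream end flanges (the flanges are the lowest and the topmost 6 to 8 mm), 19 mm across the thread between them. Origin at the centre of its underside, z up along its axis; its yaw means nothing. Collides as it looks. 30 g.
- yellow_spool: Small thread spool of golden yellow thread, standing upright: 60 mm high, 33 mm across its cream end flanges (the flanges are the lowest and the topmost 6 to 8 mm), 20 mm across the thread between them. Origin at the centre of its underside, z up along its axis; its yaw means nothing. Collides as it looks. 30 g.
- brown_bobbin: Bobbin of brown thread lying on its side, 40 mm long (its y), 26 mm wide (its x), 26 mm high; it starts with its length pointing front to back in the caddy. Origin at the centre of its underside, z up. It acts as a block 18 mm wide, 40 mm long and 26 mm high and does not roll. 30 g.
- pin_case: Clear yellow plastic pin case, lid fixed shut, lying flat: 48 mm over all in its x (the body that fingers meet: x -20 to 19), 89 mm in its y (body -33 to 43), 29 to 31 mm high; origin on its underside. It lies along the caddy's y, 4 to 10 mm behind the things in front: no room there for a finger until they are gone. 35 mm free behind. 55 to 115 g.
- glue_bottle: White glue bottle with a red cap, lying flat in the back of the other bay: 41 mm (its x) by 102 mm (its y), 21 mm high; origin at the centre of its underside. Not to be moved.

How it is judged:
On the way, in this order (a step that is already met when the one before it is completed fails the run):
1. the two things in front of the pin case stand in the grey tray, released; the pin case and the whole other bay are still where they were ((((((x of red_spool in the frame of tray between -0.045 and 0.045 m and y of red_spool in the frame of tray between -0.065 and 0.065 m and height (world z) of red_spool below 0.012 m and angle between red_spool's own z axis and vertical below 0.15 rad and linear speed of red_spool below 0.02 m/s and contact force between red_spool and the fingers below 0.2 N) or (distance of red_spool from where it was at the start of the episode below 0.012 m and angle between red_spool's own z axis and vertical below 0.15 rad and y of red_spool in the frame of caddy below 0 m)) and ((x of blue_spool in the frame of tray between -0.045 and 0.045 m and y of blue_spool in the frame of tray between -0.065 and 0.065 m and height (world z) of blue_spool below 0.012 m and angle between blue_spool's own z axis and vertical below 0.15 rad and linear speed of blue_spool below 0.02 m/s and contact force between blue_spool and the fingers below 0.2 N) or (distance of blue_spool from where it was at the start of the episode below 0.012 m and angle between blue_spool's own z axis and vertical below 0.15 rad and y of blue_spool in the frame of caddy below 0 m)) and ((x of yellow_spool in the frame of tray between -0.045 and 0.045 m and y of yellow_spool in the frame of tray between -0.065 and 0.065 m and height (world z) of yellow_spool below 0.012 m and angle between yellow_spool's own z axis and vertical below 0.15 rad and linear speed of yellow_spool below 0.02 m/s and contact force between yellow_spool and the fingers below 0.2 N) or (distance of yellow_spool from where it was at the start of the episode below 0.012 m and angle between yellow_spool's own z axis and vertical below 0.15 rad and y of yellow_spool in the frame of caddy below 0 m)) and ((x of brown_bobbin in the frame of tray between -0.045 and 0.045 m and y of brown_bobbin in the frame of tray between -0.065 and 0.065 m and height (world z) of brown_bobbin below 0.012 m and angle between brown_bobbin's own z axis and vertical below 0.15 rad and linear speed of brown_bobbin below 0.02 m/s and contact force between brown_bobbin and the fingers below 0.2 N) or (distance of brown_bobbin from where it was at the start of the episode below 0.012 m and angle between brown_bobbin's own z axis and vertical below 0.15 rad and y of brown_bobbin in the frame of caddy below 0 m)) and distance of each of glue_bottle, pin_case from where it was at the start of the episode below 0.012 m and angle between each of glue_bottle, pin_case's own z axis and vertical below 0.15 rad and y of glue_bottle in the frame of caddy below 0 m) and y of pin_case in the frame of caddy above 0 m) or ((((x of red_spool in the frame of tray between -0.045 and 0.045 m and y of red_spool in the frame of tray between -0.065 and 0.065 m and height (world z) of red_spool below 0.012 m and angle between red_spool's own z axis and vertical below 0.15 rad and linear speed of red_spool below 0.02 m/s and contact force between red_spool and the fingers below 0.2 N) or (distance of red_spool from where it was at the start of the episode below 0.012 m and angle between red_spool's own z axis and vertical below 0.15 rad and y of red_spool in the frame of caddy above 0 m)) and ((x of blue_spool in the frame of tray between -0.045 and 0.045 m and y of blue_spool in the frame of tray between -0.065 and 0.065 m and height (world z) of blue_spool below 0.012 m and angle between blue_spool's own z axis and vertical below 0.15 rad and linear speed of blue_spool below 0.02 m/s and contact force between blue_spool and the fingers below 0.2 N) or (distance of blue_spool from where it was at the start of the episode below 0.012 m and angle between blue_spool's own z axis and vertical below 0.15 rad and y of blue_spool in the frame of caddy above 0 m)) and ((x of yellow_spool in the frame of tray between -0.045 and 0.045 m and y of yellow_spool in the frame of tray between -0.065 and 0.065 m and height (world z) of yellow_spool below 0.012 m and angle between yellow_spool's own z axis and vertical below 0.15 rad and linear speed of yellow_spool below 0.02 m/s and contact force between yellow_spool and the fingers below 0.2 N) or (distance of yellow_spool from where it was at the start of the episode below 0.012 m and angle between yellow_spool's own z axis and vertical below 0.15 rad and y of yellow_spool in the frame of caddy above 0 m)) and ((x of brown_bobbin in the frame of tray between -0.045 and 0.045 m and y of brown_bobbin in the frame of tray between -0.065 and 0.065 m and height (world z) of brown_bobbin below 0.012 m and angle between brown_bobbin's own z axis and vertical below 0.15 rad and linear speed of brown_bobbin below 0.02 m/s and contact force between brown_bobbin and the fingers below 0.2 N) or (distance of brown_bobbin from where it was at the start of the episode below 0.012 m and angle between brown_bobbin's own z axis and vertical below 0.15 rad and y of brown_bobbin in the frame of caddy above 0 m)) and distance of each of glue_bottle, pin_case from where it was at the start of the episode below 0.012 m and angle between each of glue_bottle, pin_case's own z axis and vertical below 0.15 rad and y of glue_bottle in the frame of caddy above 0 m) and y of pin_case in the frame of caddy below 0 m))), for 0.2 s.
2. the pin case lies in the middle of the green mat, lined up and released, while the two things are still in the tray (horizontal distance between pin_case and mat below 0.015 m and height (world z) of pin_case below 0.01 m and angle between pin_case's own z axis and vertical below 0.12 rad and angle between the y axis of pin_case and the y axis of mat, either way round below 0.2 rad and linear speed of pin_case below 0.02 m/s and contact force between pin_case and the fingers below 0.2 N and ((((x of red_spool in the frame of tray between -0.045 and 0.045 m and y of red_spool in the frame of tray between -0.065 and 0.065 m and height (world z) of red_spool below 0.012 m and angle between red_spool's own z axis and vertical below 0.15 rad and linear speed of red_spool below 0.02 m/s and contact force between red_spool and the fingers below 0.2 N) or (distance of red_spool from where it was at the start of the episode below 0.012 m and angle between red_spool's own z axis and vertical below 0.15 rad and y of red_spool in the frame of caddy below 0 m)) and ((x of blue_spool in the frame of tray between -0.045 and 0.045 m and y of blue_spool in the frame of tray between -0.065 and 0.065 m and height (world z) of blue_spool below 0.012 m and angle between blue_spool's own z axis and vertical below 0.15 rad and linear speed of blue_spool below 0.02 m/s and contact force between blue_spool and the fingers below 0.2 N) or (distance of blue_spool from where it was at the start of the episode below 0.012 m and angle between blue_spool's own z axis and vertical below 0.15 rad and y of blue_spool in the frame of caddy below 0 m)) and ((x of yellow_spool in the frame of tray between -0.045 and 0.045 m and y of yellow_spool in the frame of tray between -0.065 and 0.065 m and height (world z) of yellow_spool below 0.012 m and angle between yellow_spool's own z axis and vertical below 0.15 rad and linear speed of yellow_spool below 0.02 m/s and contact force between yellow_spool and the fingers below 0.2 N) or (distance of yellow_spool from where it was at the start of the episode below 0.012 m and angle between yellow_spool's own z axis and vertical below 0.15 rad and y of yellow_spool in the frame of caddy below 0 m)) and ((x of brown_bobbin in the frame of tray between -0.045 and 0.045 m and y of brown_bobbin in the frame of tray between -0.065 and 0.065 m and height (world z) of brown_bobbin below 0.012 m and angle between brown_bobbin's own z axis and vertical below 0.15 rad and linear speed of brown_bobbin below 0.02 m/s and contact force between brown_bobbin and the fingers below 0.2 N) or (distance of brown_bobbin from where it was at the start of the episode below 0.012 m and angle between brown_bobbin's own z axis and vertical below 0.15 rad and y of brown_bobbin in the frame of caddy below 0 m)) and distance of glue_bottle from where it was at the start of the episode below 0.012 m and angle between glue_bottle's own z axis and vertical below 0.15 rad and y of glue_bottle in the frame of caddy below 0 m) or (((x of red_spool in the frame of tray between -0.045 and 0.045 m and y of red_spool in the frame of tray between -0.065 and 0.065 m and height (world z) of red_spool below 0.012 m and angle between red_spool's own z axis and vertical below 0.15 rad and linear speed of red_spool below 0.02 m/s and contact force between red_spool and the fingers below 0.2 N) or (distance of red_spool from where it was at the start of the episode below 0.012 m and angle between red_spool's own z axis and vertical below 0.15 rad and y of red_spool in the frame of caddy above 0 m)) and ((x of blue_spool in the frame of tray between -0.045 and 0.045 m and y of blue_spool in the frame of tray between -0.065 and 0.065 m and height (world z) of blue_spool below 0.012 m and angle between blue_spool's own z axis and vertical below 0.15 rad and linear speed of blue_spool below 0.02 m/s and contact force between blue_spool and the fingers below 0.2 N) or (distance of blue_spool from where it was at the start of the episode below 0.012 m and angle between blue_spool's own z axis and vertical below 0.15 rad and y of blue_spool in the frame of caddy above 0 m)) and ((x of yellow_spool in the frame of tray between -0.045 and 0.045 m and y of yellow_spool in the frame of tray between -0.065 and 0.065 m and height (world z) of yellow_spool below 0.012 m and angle between yellow_spool's own z axis and vertical below 0.15 rad and linear speed of yellow_spool below 0.02 m/s and contact force between yellow_spool and the fingers below 0.2 N) or (distance of yellow_spool from where it was at the start of the episode below 0.012 m and angle between yellow_spool's own z axis and vertical below 0.15 rad and y of yellow_spool in the frame of caddy above 0 m)) and ((x of brown_bobbin in the frame of tray between -0.045 and 0.045 m and y of brown_bobbin in the frame of tray between -0.065 and 0.065 m and height (world z) of brown_bobbin below 0.012 m and angle between brown_bobbin's own z axis and vertical below 0.15 rad and linear speed of brown_bobbin below 0.02 m/s and contact force between brown_bobbin and the fingers below 0.2 N) or (distance of brown_bobbin from where it was at the start of the episode below 0.012 m and angle between brown_bobbin's own z axis and vertical below 0.15 rad and y of brown_bobbin in the frame of caddy above 0 m)) and distance of glue_bottle from where it was at the start of the episode below 0.012 m and angle between glue_bottle's own z axis and vertical below 0.15 rad and y of glue_bottle in the frame of caddy above 0 m))), for 0.2 s.
At the end, for the whole second after the job is handed in: The pin case lies flat on the green mat, its centre within 15 mm of the mat's and its length within 0.2 rad of the mat's long side; all three spools, the brown bobbin and the glue bottle are within 12 mm of where each was at the start, the same way up (within 0.15 rad); all at rest and released (horizontal distance between pin_case and mat below 0.015 m and height (world z) of pin_case below 0.01 m and angle between pin_case's own z axis and vertical below 0.12 rad and angle between the y axis of pin_case and the y axis of mat, either way round below 0.2 rad and linear speed of each of pin_case, red_spool, blue_spool, yellow_spool, brown_bobbin, glue_bottle below 0.02 m/s and contact force between each of pin_case, red_spool, blue_spool, yellow_spool, brown_bobbin, glue_bottle and the fingers below 0.2 N and distance of each of red_spool, blue_spool, yellow_spool, brown_bobbin, glue_bottle from where it was at the start of the episode below 0.012 m and angle between each of red_spool, blue_spool, yellow_spool, brown_bobbin, glue_bottle's own z axis and vertical below 0.15 rad); the robot touches nothing.
It fails at once if the glue bottle in the other bay is pushed about (more than 20 mm) (distance of glue_bottle from where it was at the start of the episode above 0.02 m).
It fails at once if more than two of the spools and the bobbin are out of their places at once (over 50 mm away) (distance of each of red_spool, blue_spool, yellow_spool from where it was at the start of the episode above 0.05 m or distance of each of red_spool, blue_spool, brown_bobbin from where it was at the start of the episode above 0.05 m or distance of each of red_spool, yellow_spool, brown_bobbin from where it was at the start of the episode above 0.05 m or distance of each of blue_spool, yellow_spool, brown_bobbin from where it was at the start of the episode above 0.05 m).
It also fails if it takes over 144 s, if anything falls off the work surface, if the arm or the gripper's body presses on something with over 40 N, if the wrist force passes 120 N, or if a joint passes its speed limit or range.

## Working session

There is one attempt and no reset: what is moved stays moved. The work goes in short steps, Python scripts to look and compute and a tool call to move; the robot and the scene stay as the last step left them, time stands still between calls to the robot, and variables do not carry over. Pictures are saved under pics/ and viewed, about 12 in all and at most 16, crops included, and the job is handed in when it is done.

Besides the shell and the picture viewer there is one more tool, called as name(argument=value, ...), one argument or row to a line, values as JSON. move_arm: Moves the arm, as the interface text tells. Its arguments: {"type":"object","properties":{"motion":{"type":"string"},"newtons":{"type":"number"}},"required":["motion"]}

```bash
mkdir -p pics; ls; cat > h.py <<'E'
from cell import *
import numpy as np, cv2
def save(f,n): cv2.imwrite('pics/'+n+'.png',f['color'][:,:,::-1])
E
python3 - <<'E'
from h import *
s=observe(); print({k:np.round(v,3).tolist() for k,v in s.items()})
fs={n:grab_frame(n) for n in ('top','side')}
for n,f in fs.items():
    save(f,n+'0'); print(n,np.round(f['eye'],3),f.get('shot'))
    for q in 'caddy tray mat red_spool blue_spool yellow_spool brown_bobbin pin_case glue_bottle'.split():
        print(q,[(round(float(r['p']),2),np.round(r['centre'],3).tolist()) for r in pinpoint(f,q)[:2]])
E
```

```text
pics
{'clock': 0.0, 'qpos': [1.098, 0.629, 0.038, 1.518, -0.027, 0.996, -0.02], 'joint_vel': [-0.001, 0.001, -0.001, 0.0, -0.0, -0.001, 0.001], 'tau': [-0.0, -56.341, 1.226, -19.345, 0.011, 0.01, -0.0], 'tcp_pos': [0.257, -0.597, 0.404], 'orientation': [-0.001, 0.979, 0.202, -0.0], 'contact_force': [-0.16, 0.22, 0.095], 'moment': [0.029, -0.003, 0.083], 'finger_gap': 0.999}
top [0.43  0.062 0.945] 1
caddy [(0.89, [0.506, 0.241, 0.002])]
tray [(0.87, [0.598, -0.21, -0.003])]
mat [(0.96, [0.458, -0.231, -0.0])]
red_spool [(0.73, [0.472, 0.28, 0.007])]
blue_spool [(0.6, [0.475, 0.213, 0.009])]
yellow_spool [(0.65, [0.469, 0.349, 0.006])]
brown_bobbin [(0.64, [0.475, 0.144, 0.007])]
pin_case [(0.78, [0.522, 0.18, 0.007])]
glue_bottle [(0.66, [0.514, 0.313, 0.007])]
side [0.203 0.734 0.625] 2
caddy [(0.64, [0.506, 0.251, 0.001])]
tray [(0.82, [0.605, -0.211, -0.0])]
mat [(0.72, [0.458, -0.231, 0.002]), (0.33, [0.602, -0.212, -0.002])]
red_spool [(0.95, [0.47, 0.284, 0.007])]
blue_spool [(0.71, [0.474, 0.206, 0.01])]
yellow_spool [(0.7, [0.47, 0.345, 0.01])]
brown_bobbin [(0.59, [0.472, 0.15, 0.005])]
pin_case [(0.72, [0.516, 0.18, 0.005])]
glue_bottle [(0.71, [0.513, 0.317, 0.008])]
```

View pics/top0.png

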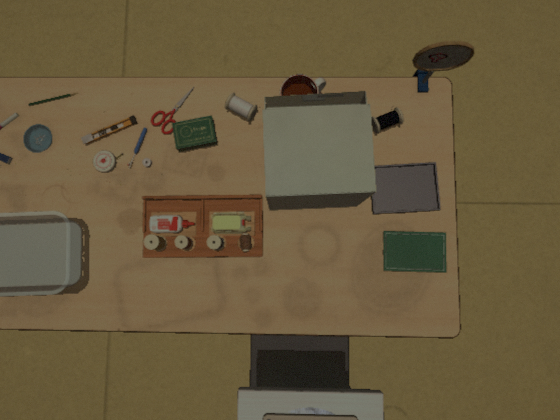

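View pics/side0.png

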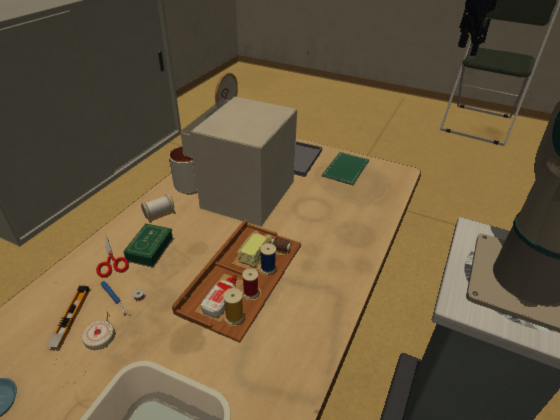

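move_arm(
  motion="0 0 0 0 0 7.8 6;0 0 0 0 0 7.8 6;0 0 0 0 0 7.8 6;2 -5 0 0 0 0 6;2 -5 0 0 0 0 6;2 -5 0 0 0 0 6;2 -5 0 0 0 0 6;2 -5 0 0 0 0 6;2 -5 0 0 0 0 6;2 -5 0 0 0 0 6;2 -5 0 0 0 0 6;2 -5 0 0 0 0 6",
  newtons=25,
)

```text
clock: 2.5
tcp_pos: [0.4385, -0.1456, 0.4051]
orientation: [0.0, 1.0, -0.001, 0.001]
contact_force: [1.0, -0.0, -0.8]
finger_gap: 0.706
```

move_arm(
  motion="0 -4.5 0 0 0 0 6;0 -4.5 0 0 0 0 6;0 -4.5 0 0 0 0 6;0 -4.5 0 0 0 0 6;0 -4.5 0 0 0 0 6;0 -4.5 0 0 0 0 6;0 -4.5 0 0 0 0 6;0 -2 0 0 0 0 6;0 0 0 0 0 0 5;0 0 0 0 0 0 5;0 0 0 0 0 0 5",
)

```text
clock: 3.88
tcp_pos: [0.4387, 0.1863, 0.4048]
orientation: [0.0, 1.0, -0.002, 0.0]
contact_force: [-0.4, -0.4, 0.0]
finger_gap: 0.583
```

```bash
python3 - <<'E'
from h import *
s=observe(); print(np.round(s['tcp_pos'],4),s['finger_gap'])
f=grab_frame('wrist'); save(f,'w1'); print(np.round(f['tool_from_camera'],3).tolist(),np.round(f['intrinsics'],1).tolist())
for q in 'caddy red_spool blue_spool yellow_spool brown_bobbin pin_case glue_bottle'.split():
    print(q,[(round(float(r['p']),2),np.round(r['centre'],4).tolist()) for r in pinpoint(f,q)[:2]])
E
```

```text
[0.4387 0.1863 0.4048] 0.5834688638798042
[[0.001, 0.954, 0.298, 0.076], [1.0, -0.001, -0.0, 0.0], [-0.0, 0.298, -0.954, 0.031], [0.0, 0.0, 0.0, 1.0]] [[297.5, 0.0, 280.0], [0.0, 297.5, 211.7], [0.0, 0.0, 1.0]]
caddy [(0.91, [0.5147, 0.2458, -0.0016])]
red_spool [(0.93, [0.4737, 0.2823, 0.0039])]
blue_spool [(0.66, [0.4719, 0.2051, 0.0063])]
yellow_spool [(0.61, [0.4657, 0.3455, 0.0091])]
brown_bobbin [(0.9, [0.4716, 0.1502, 0.0078]), (0.24, [0.4717, 0.2087, 0.0091])]
pin_case [(0.69, [0.5183, 0.1791, 0.011])]
glue_bottle [(0.58, [0.5156, 0.3182, 0.0066])]
```

View pics/w1.png

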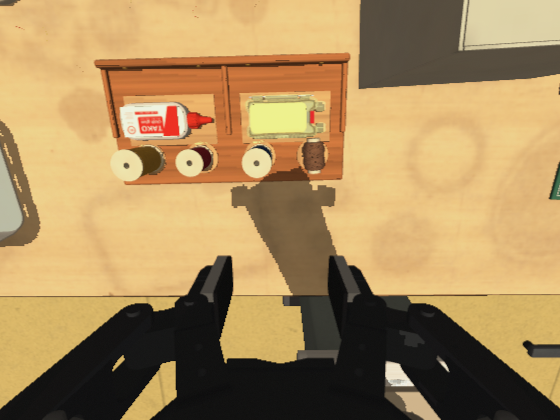

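```bash
cat >> h.py <<'E'
from scipy.spatial.transform import Rotation as R
def ray(f,s,px,z):
    K=f['intrinsics']; d=np.linalg.inv(K)@[px[0],px[1],1]; d=np.array([d[0],-d[1],-d[2]])
    if 'eye' in f: e=np.array(f['eye']); Rw=np.array(f['rotation'])
    else:
        q=s['orientation']; Rt=R.from_quat([q[1],q[2],q[3],q[0]]).as_matrix(); T=np.array(f['tool_from_camera'])
        e=np.array(s['tcp_pos'])+Rt@T[:3,3]; Rw=Rt@T[:3,:3]
    v=Rw@d; return e+v*(z-e[2])/v[2]
E
python3 - <<'E'
from h import *
s=observe(); f=grab_frame('wrist')
for n,p,z in [('blue',(257,163),.064),('red',(190,163),.06),('yel',(127,165),.068),('FR',(342,179),.008),('FL',(125,186),.008),('RR',(349,55),.024),('RL',(97,62),.024)]:
    print(n,np.round(ray(f,s,p,z),4))
for q,z in [('blue_spool',.064),('brown_bobbin',.021),('pin_case',.038),('pin_case',.02),('glue_bottle',.029)]:
    m=silhouettes(f,q)
    if m:
        m=m[0]['region'].astype(np.uint8); r=cv2.minAreaRect(cv2.findNonZero(m)); x,y,w,h=cv2.boundingRect(m)
        print(q,(x,y,w,h),np.round(r[0]),r[2],np.round(ray(f,s,r[0],z),4),'bb',np.round([ray(f,s,(x,y),z)[:2],ray(f,s,(x+w,y+h),z)[:2]],4).tolist())
E
```

```text
blue [0.4701 0.2111 0.064 ]
red [0.4696 0.2819 0.06  ]
yel [0.4688 0.3444 0.068 ]
FR [0.4422 0.11   0.008 ]
FL [0.4336 0.3817 0.008 ]
RR [0.5783 0.1141 0.024 ]
RL [0.5718 0.382  0.024 ]
blue_spool (243, 144, 31, 34) [258. 160.] 90.0 [0.4727 0.21   0.064 ] bb [[0.4894, 0.2249], [0.4544, 0.1936]]
brown_bobbin (304, 138, 23, 36) [315. 156.] 90.0 [0.4728 0.1461 0.021 ] bb [[0.4927, 0.1595], [0.4509, 0.131]]
pin_case (247, 93, 80, 46) [286. 116.] 87.61405944824219 [0.5171 0.1802 0.038 ] bb [[0.5399, 0.2219], [0.4927, 0.1355]]
pin_case (247, 93, 80, 46) [286. 116.] 87.61405944824219 [0.5173 0.1798 0.02  ] bb [[0.5412, 0.2237], [0.4915, 0.1328]]
glue_bottle (121, 101, 92, 39) [166. 120.] 88.36341857910156 [0.5129 0.3129 0.029 ] bb [[0.5325, 0.3602], [0.4911, 0.2629]]
```

move_arm(
  motion="3.2 -2.4 0 0 0 0 5;0 0 4.5 0 0 0 5;0 0 4.5 0 0 0 5;0 0 4.5 0 0 0 5;0 0 3.5 0 0 0 5;0 0 2.2 0 0 0 5;0 0 0 0 0 0 5;0 0 0 0 0 0 5",
  newtons=20,
)

```text
clock: 5.58
tcp_pos: [0.4709, 0.2119, 0.2134]
orientation: [-0.0, 1.0, -0.001, 0.001]
contact_force: [0.2, -0.0, 0.5]
finger_gap: 0.582
```

```bash
python3 - <<'E'
from h import *
f=grab_frame('wrist'); save(f,'w2')
E
```

```text
(no output)
```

View pics/w2.png

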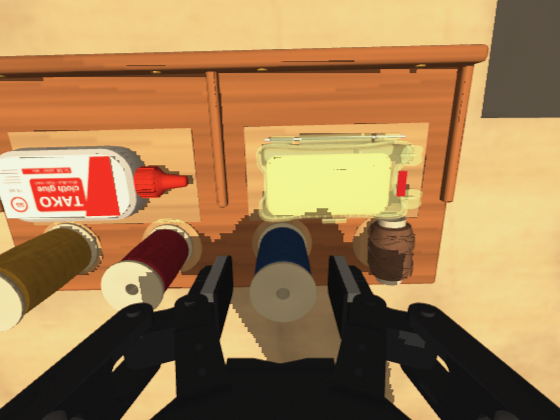

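move_arm(
  motion="0 0 0.2 0 0 0 2;0 0 0 0 0 0 2;0 0 0 0 0 0 2;0 0 0 0 0 0 2;0 0 0 0 0 0 2;0 0 0 0 0 0 2",
  newtons=20,
)

```text
clock: 6.38
tcp_pos: [0.471, 0.2119, 0.2116]
orientation: [-0.0, 1.0, -0.001, 0.001]
contact_force: [-0.6, 0.7, 6.4]
finger_gap: 0.323
```

move_arm(
  motion="0 0 -1 0 0 0 2;0 0 -1 0 0 0 2;0 0 -1.5 0 0 0 2;0 0 -2 0 0 0 2;0 0 -2.5 0 0 0 2;0 0 -2 0 0 0 2;0 0 0 0 0 0 2;0 0 0 0 0 0 2",
)

```text
clock: 7.38
tcp_pos: [0.4702, 0.2116, 0.3105]
orientation: [0.0, 1.0, -0.001, -0.0]
contact_force: [-1.1, 0.1, -0.1]
finger_gap: 0.32
```

```bash
python3 - <<'E'
from h import *
f=grab_frame('wrist'); save(f,'w3')
E
```

```text
(no output)
```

View pics/w3.png

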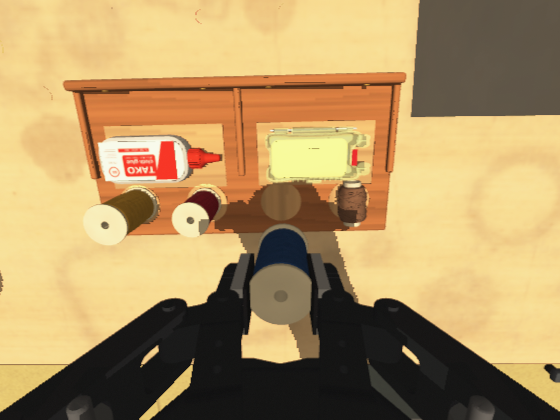

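move_arm(
  motion="0 1 -4 0 0 0 2;0 2 -4 0 0 0 2;0 3 -4 0 0 0 2;0 4.5 0 0 0 0 2;0 4.5 0 0 0 0 2;0 4.5 0 0 0 0 2;0 4.5 0 0 0 0 2;0 4.5 0 0 0 0 2;0 4.5 0 0 0 0 2;0 4.5 0 0 0 0 2;2 4 0 0 0 0 2;3 2 0 0 0 0 2",
)

```text
clock: 8.93
tcp_pos: [0.5192, -0.2263, 0.4298]
orientation: [0.0, 1.0, -0.003, -0.001]
contact_force: [1.1, 0.3, -0.6]
finger_gap: 0.319
```

move_arm(
  motion="4 1.2 0 0 0 0 2;3 1 0 0 0 0 2;0 0 0 0 0 0 2;0 0 0 0 0 0 2",
)

```text
clock: 9.43
tcp_pos: [0.589, -0.2453, 0.4295]
orientation: [-0.0, 1.0, -0.001, -0.001]
contact_force: [-1.1, 0.5, -0.3]
finger_gap: 0.32
```

```bash
python3 - <<'E'
from h import *
s=observe(); f=grab_frame('wrist'); save(f,'w4'); print(np.round(s['tcp_pos'],4))
for q in ['tray','mat','blue_spool']:
    print(q,[(round(float(r['p']),2),np.round(r['centre'],4).tolist()) for r in pinpoint(f,q)[:1]])
E
```

```text
[ 0.589  -0.2453  0.4295]
tray [(0.67, [0.6017, -0.2097, 0.0024])]
mat []
blue_spool [(0.91, [0.5913, -0.2493, 0.2285])]
```

View pics/w4.png

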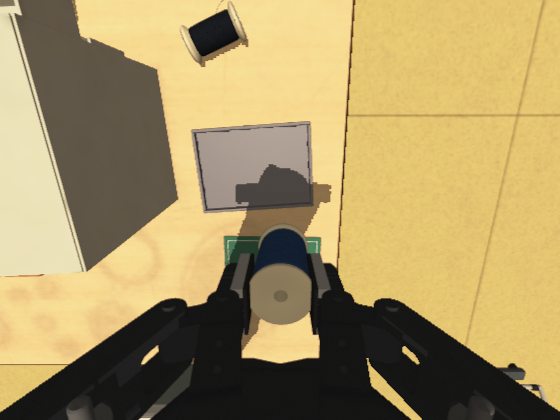

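move_arm(
  motion="1 0 4.5 0 0 0 2;0 0 4.5 0 0 0 2;0 0 4.5 0 0 0 2;0 0 4 0 0 0 2;0 0 2.5 0 0 0 2;0 0 1 0 0 0 2;0 0 0.6 0 0 0 2;0 0 0 0 0 0 2;0 0 0 0 0 0 2",
)

```text
clock: 10.75
tcp_pos: [0.6002, -0.2457, 0.2159]
orientation: [0.0, 1.0, -0.001, 0.001]
contact_force: [0.3, -0.1, -0.6]
finger_gap: 0.321
```

move_arm(
  motion="0 0 0.3 0 0 0 2;0 0 0.2 0 0 0 2;0 0 0.1 0 0 0 2;0 0 0.1 0 0 0 2;0 0 0 0 0 0 2",
)

```text
clock: 11.38
tcp_pos: [0.5999, -0.2456, 0.2079]
orientation: [0.0, 1.0, -0.001, 0.0]
contact_force: [0.4, 0.0, -0.2]
finger_gap: 0.317
```

move_arm(
  motion="0 0 0.1 0 0 0 2;0 0 0.1 0 0 0 2;0 0 0 0 0 0 2",
)

```text
clock: 11.75
tcp_pos: [0.6003, -0.2459, 0.2075]
orientation: [0.0, 1.0, -0.001, 0.001]
contact_force: [-1.9, -0.1, 10.7]
finger_gap: 0.321
```

move_arm(
  motion="0 0 -0.1 0 0 0 2;0 0 0 0 0 0 3;0 0 0 0 0 0 4;0 0 0 0 0 0 5;0 0 0 0 0 0 5;0 0 0 0 0 0 5;0 0 -3 0 0 0 5;0 0 -4 0 0 0 5;0 0 -4.5 0 0 0 5;0 0 -4.5 0 0 0 5;0 0 -4 0 0 0 5;0 0 -2.5 0 0 0 5",
)

```text
clock: 13.25
tcp_pos: [0.5999, -0.2457, 0.4343]
orientation: [0.001, 1.0, -0.001, 0.001]
contact_force: [0.8, 0.5, 0.2]
finger_gap: 0.586
```

```bash
python3 - <<'E'
from h import *
s=observe(); f=grab_frame('wrist'); save(f,'w5'); print(np.round(s['tcp_pos'],4))
for p in [(193,130),(310,122),(313,206),(205,212)]: pass
for q in ['tray','mat','blue_spool']:
    print(q,[(round(float(r['p']),2),np.round(r['centre'],4).tolist()) for r in pinpoint(f,q)[:1]])
    m=silhouettes(f,q)
    if m:
        m=m[0]['region'].astype(np.uint8); r=cv2.minAreaRect(cv2.findNonZero(m)); print(np.round(cv2.boxPoints(r)).tolist())
E
```

```text
[ 0.5999 -0.2457  0.4343]
tray [(0.68, [0.6027, -0.2116, 0.0003])]
[[192.0, 139.0], [308.0, 131.0], [313.0, 214.0], [198.0, 221.0]]
mat [(0.73, [0.4612, -0.2327, -0.0034])]
[[225.0, 243.0], [318.0, 243.0], [318.0, 297.0], [225.0, 297.0]]
blue_spool [(0.88, [0.5999, -0.2523, 0.0031])]
[[268.0, 168.0], [293.0, 168.0], [293.0, 199.0], [268.0, 199.0]]
```

View pics/w5.png

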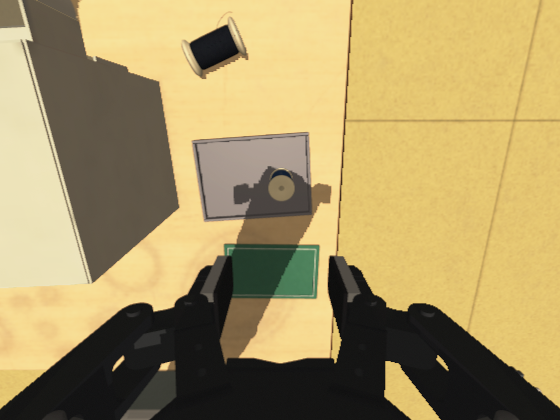

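move_arm(
  motion="-3 -1 0 0 0 0 5;-4 -1 0 0 0 0 5;-4 -2 0 0 0 0 5;-1.8 -4 0 0 0 0 5;0 -4.5 0 0 0 0 5;0 -4.5 0 0 0 0 5;0 -4.5 0 0 0 0 5;0 -4.5 0 0 0 0 5;0 -4.5 0 0 0 0 4;0 -4.5 1 0 0 0 4;0 -3 3 0 0 0 4;0 -1.2 4 0 0 0 4",
)

```text
clock: 15.1
tcp_pos: [0.4723, 0.1491, 0.3507]
orientation: [-0.001, 1.0, 0.001, 0.001]
contact_force: [-0.3, 0.1, -0.9]
finger_gap: 0.471
```

move_arm(
  motion="0 0 4 0 0 0 4;0 0 0 0 0 0 4;0 0 0 0 0 0 4",
)

```text
clock: 15.48
tcp_pos: [0.4728, 0.1465, 0.3123]
orientation: [-0.0, 1.0, -0.001, 0.0]
contact_force: [0.1, -0.7, -0.3]
finger_gap: 0.467
```

```bash
python3 - <<'E'
from h import *
s=observe(); f=grab_frame('wrist'); save(f,'w6'); print(np.round(s['tcp_pos'],4))
for q,z in [('brown_bobbin',.021),('pin_case',.03)]:
    m=silhouettes(f,q)
    print(q,[(round(float(r['p']),2),np.round(r['centre'],4).tolist()) for r in pinpoint(f,q)[:1]])
    if m:
        m=m[0]['region'].astype(np.uint8); r=cv2.minAreaRect(cv2.findNonZero(m)); x,y,w,h=cv2.boundingRect(m)
        print((x,y,w,h),r,np.round(ray(f,s,r[0],z),4))
E
```

```text
[0.4728 0.1465 0.3123]
brown_bobbin [(0.84, [0.4702, 0.1456, 0.0061])]
(265, 183, 29, 46) ((279.0, 205.5), (45.0, 28.0), 90.0) [0.473  0.1471 0.021 ]
pin_case [(0.82, [0.5183, 0.182, 0.0089])]
(185, 128, 109, 59) ((239.02294921875, 157.1420440673828), (56.107078552246094, 107.11027526855469), 87.95458984375) [0.5178 0.1805 0.03  ]
```

View pics/w6.png

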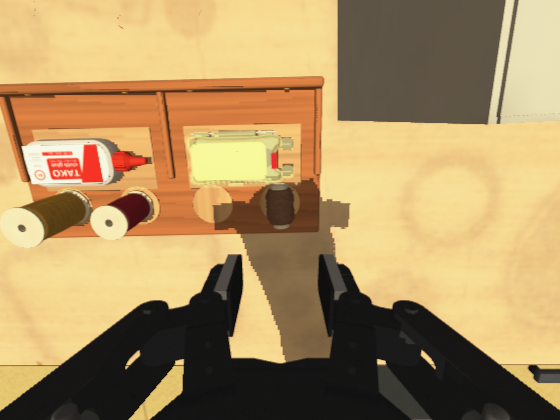

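move_arm(
  motion="0 0 4 0 0 0 4;0 0 4 0 0 0 4;0 0 3 0 0 0 4;0 0 1.6 0 0 0 4;0 0 0 0 0 0 4;0 0 0 0 0 0 1;0 0 0 0 0 0 1;0 0 0 0 0 0 1;0 0 0 0 0 0 1;0 0 0 0 0 0 1;0 0 0 0 0 0 1",
  newtons=20,
)

```text
clock: 17.1
tcp_pos: [0.473, 0.1468, 0.1869]
orientation: [-0.0, 1.0, -0.001, 0.001]
contact_force: [-0.3, 0.4, 6.5]
finger_gap: 0.219
```

move_arm(
  motion="0 0 -1 0 0 0 1;0 0 -2 0 0 0 1;0 0 -4 0 0 0 1;0 0 -4.5 0 0 0 1;0 1 -4.5 0 0 0 1;0 2 -4.5 0 0 0 1;0 3.5 -3.5 0 0 0 1;0 4.5 0 0 0 0 1;0 4.5 0 0 0 0 1;0 4.5 0 0 0 0 1;0 4.5 0 0 0 0 1;0 4.5 0 0 0 0 1",
)

```text
clock: 18.6
tcp_pos: [0.4713, -0.1446, 0.4264]
orientation: [-0.0, 1.0, -0.001, 0.0]
contact_force: [0.0, 0.4, -0.4]
finger_gap: 0.211
```

move_arm(
  motion="2 2.5 0 0 0 0 1;4 1 0 0 0 0 1;4 0 0 0 0 0 1;2.7 0 0 0 0 0 1;0 0 4 0 0 0 1;0 0 4.5 0 0 0 1;0 0 4.5 0 0 0 1;0 0 4.5 0 0 0 1;0 0 3 0 0 0 1;0 0 1.5 0 0 0 1;0 0 0 0 0 0 1;0 0 0 0 0 0 1",
)

```text
clock: 20.1
tcp_pos: [0.5995, -0.1787, 0.2072]
orientation: [0.0, 1.0, -0.001, 0.001]
contact_force: [0.4, 0.1, -0.5]
finger_gap: 0.213
```

move_arm(
  motion="0 0 1.2 0 0 0 1;0 0 0.8 0 0 0 1;0 0 0.2 0 0 0 1;0 0 0.15 0 0 0 1;0 0 0.1 0 0 0 1;0 0 0 0 0 0 1",
)

```text
clock: 20.85
tcp_pos: [0.5985, -0.1784, 0.1829]
orientation: [-0.0, 1.0, -0.001, -0.001]
contact_force: [-5.7, 1.7, 14.7]
finger_gap: 0.213
```

move_arm(
  motion="0 0 0 0 0 0 2;0 0 0 0 0 0 3.2;0 0 0 0 0 0 3.2;0 0 0 0 0 0 3.2;0 0 -2 0 0 0 3.2;0 0 -4 0 0 0 3.2;0 0 -4.5 0 0 0 4;0 0 -4.5 0 0 0 5;0 0 -4.5 0 0 0 6;0 0 -4.5 0 0 0 6;0 0 -1 0 0 0 6",
)

```text
clock: 22.22
tcp_pos: [0.5993, -0.1789, 0.4363]
orientation: [0.001, 1.0, -0.001, 0.004]
contact_force: [0.5, -0.2, -0.4]
finger_gap: 0.701
```

```bash
python3 - <<'E'
from h import *
s=observe(); f=grab_frame('wrist'); save(f,'w7'); print(np.round(s['tcp_pos'],4),np.round(s['qpos'],2))
for q in ['tray','mat','blue_spool','brown_bobbin']:
    print(q,[(round(float(r['p']),2),np.round(r['centre'],4).tolist()) for r in pinpoint(f,q)[:1]])
E
```

```text
[ 0.5993 -0.1789  0.4363] [ 0.17  0.56  0.13  1.56 -0.08  1.02 -1.26]
tray [(0.88, [0.6031, -0.2152, -0.0016])]
mat [(0.66, [0.4562, -0.2329, -0.0029])]
blue_spool [(0.82, [0.6027, -0.2533, 0.0035])]
brown_bobbin [(0.9, [0.5961, -0.1732, 0.0059])]
```

View pics/w7.png

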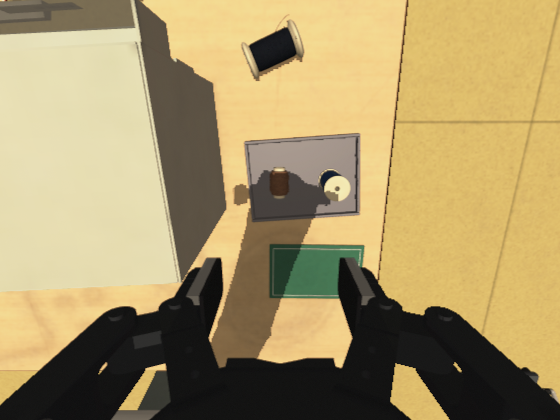

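move_arm(
  motion="0 0 0 0 0 -10.2 5.5;0 0 0 0 0 -10.2 5.5;0 0 0 0 0 -10.2 5.5;0 0 0 0 0 -10.2 5.5;0 0 0 0 0 -10.2 5.5;0 0 0 0 0 -10.2 5.5;0 0 0 0 0 -10.2 5.5;0 0 0 0 0 -10.2 5.5;0 0 0 0 0 -10.2 5.5;0 0 0 0 0 0 5.5;0 0 0 0 0 0 5.5",
)

```text
clock: 23.85
tcp_pos: [0.5987, -0.1786, 0.4303]
orientation: [-0.001, 0.698, 0.717, -0.0]
contact_force: [-0.8, 0.2, 0.5]
finger_gap: 0.646
```

move_arm(
  motion="2.4 -3 0 0 0 0 5.5;4 -4 0 0 0 0 5.5;4 -2 0 0 0 0 5.5;4.5 0 0 0 0 0 5.5;4.5 0 0 0 0 0 5.5;4.5 0 0 0 0 0 5.5;4.5 0 0 0 0 0 5.5;4 1 2 0 0 0 5.5;4 1 4 0 0 0 5.5;0 0 4 0 0 0 5.5;0 0 0 0 0 0 5.5;0 0 0 0 0 0 5.5",
)

```text
clock: 25.35
tcp_pos: [0.5186, 0.183, 0.3323]
orientation: [0.0, 0.697, 0.717, 0.001]
contact_force: [0.7, 0.8, 0.8]
finger_gap: 0.642
```

```bash
python3 - <<'E'
from h import *
s=observe(); f=grab_frame('wrist'); save(f,'w8'); print(np.round(s['tcp_pos'],4),np.round(s['qpos'],2),np.round(s['orientation'],4))
q,z='pin_case',.03
print(q,[(round(float(r['p']),2),np.round(r['centre'],4).tolist()) for r in pinpoint(f,q)[:1]])
for m in silhouettes(f,q)[:1]:
    m=m['region'].astype(np.uint8); r=cv2.minAreaRect(cv2.findNonZero(m))
    print(r,np.round(ray(f,s,r[0],z),4))
E
```

```text
[0.5186 0.183  0.3323] [-0.18  0.6  -0.32  1.87  0.27  0.72 -0.62] [5.000e-04 6.971e-01 7.170e-01 5.000e-04]
pin_case [(0.83, [0.5171, 0.1806, 0.0129])]
((277.4999694824219, 202.99996948242188), (87.99998474121094, 48.99999237060547), 90.0) [0.516  0.1826 0.03  ]
```

View pics/w8.png

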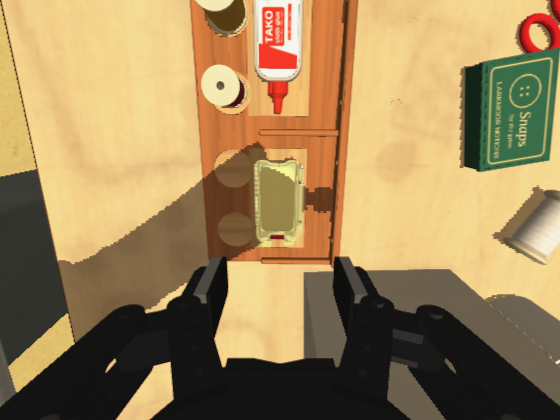

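move_arm(
  motion="0 -0.15 4 0 0 0 5.5;0 0 4 0 0 0 5.5;0 0 3 0 0 0 5.5;0 0 2 0 0 0 5.5;0 0 1 0 0 0 5.5;0 0 0.4 0 0 0 5.5;0 0 0 0 0 0 5.5;0 0 0 0 0 0 5.5",
)

```text
clock: 26.5
tcp_pos: [0.517, 0.1833, 0.188]
orientation: [0.0, 0.697, 0.717, 0.001]
contact_force: [-0.7, -1.0, 0.7]
finger_gap: 0.641
```

move_arm(
  motion="0 0 0 0 0 0 3;0 0 0 0 0 0 3;0 0 0 0 0 0 3;0 0 0 0 0 0 3;0 0 0 0 0 0 3;0 0 0 0 0 0 3;0 0 -0.5 0 0 0 3;0 0 -1 0 0 0 3;0 0 -2 0 0 0 3;0 0 -3 0 0 0 3;0 0 0 0 0 0 3",
  newtons=35,
)

```text
clock: 27.88
tcp_pos: [0.5174, 0.1835, 0.2545]
orientation: [0.001, 0.697, 0.717, 0.002]
contact_force: [0.6, -0.4, -1.1]
finger_gap: 0.441
```

```bash
python3 - <<'E'
from h import *
s=observe(); f=grab_frame('wrist'); save(f,'w9')
print([(round(float(r['p']),2),np.round(r['centre'],4).tolist()) for r in pinpoint(f,'pin_case')[:1]])
E
```

```text
[(0.75, [0.5175, 0.1799, 0.0767])]
```

View pics/w9.png

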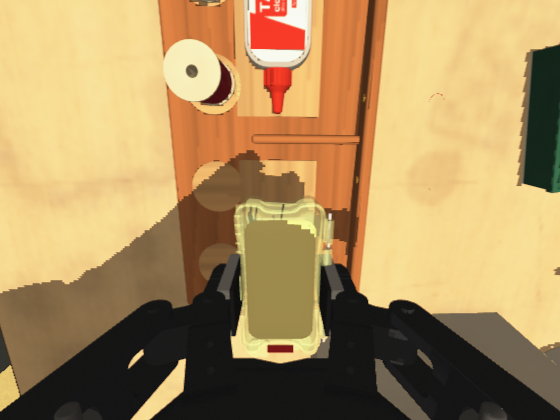

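move_arm(
  motion="0 0 -4.4 0 0 0.9 3;0 0 -4.4 0 0 0.9 3;0 -1 -4.4 0 0 0 3;-1 -2 -4.4 0 0 0 3;-3 -2 0 0 0 0 3;-4.5 -0.9 0 0 0 0 3;-4.5 0 0 0 0 0 3;-4.5 0 0 0 0 0 3;-4.5 0 0 0 0 0 3;-4.5 0 0 0 0 0 3;-4.5 0 0 0 0 0 3;-4.5 0 0 0 0 0 3",
)

```text
clock: 29.48
tcp_pos: [0.4565, -0.1731, 0.4271]
orientation: [-0.001, 0.708, 0.707, -0.0]
contact_force: [0.8, 0.6, -1.5]
finger_gap: 0.441
```

move_arm(
  motion="-4 0 0 0 0 0 3;-1.6 0 0 0 0 0 3;0 0 0 0 0 0 3;0 0 0 0 0 0 3",
)

```text
clock: 29.98
tcp_pos: [0.4571, -0.2259, 0.4279]
orientation: [-0.001, 0.707, 0.707, 0.0]
contact_force: [-0.9, 1.3, -0.9]
finger_gap: 0.445
```

```bash
python3 - <<'E'
from h import *
s=observe(); f=grab_frame('wrist'); save(f,'w10'); print(np.round(s['tcp_pos'],4),np.round(s['orientation'],4))
t=grab_frame('top')
for q in ['mat','pin_case','brown_bobbin','blue_spool']:
    for g in (f,t): print(q,[(round(float(r['p']),2),np.round(r['centre'],4).tolist()) for r in pinpoint(g,q)[:1]])
for m in silhouettes(t,'mat')[:1]:
    r=cv2.minAreaRect(cv2.findNonZero(m['region'].astype(np.uint8))); print(r)
s0={'dummy':0}
s0=dict(tcp_pos=[.5999,-.2457,.4343],orientation=[0,1,-.001,.001])
for p in [(225,244),(319,244),(317,297),(230,297)]: print(np.round(ray(f,s0,p,.004),4))
s0=dict(tcp_pos=[.5993,-.1789,.4363],orientation=[0.001,1,-.001,.004])
for p in [(270,245),(364,245),(361,298),(272,298)]: print(np.round(ray(f,s0,p,.004),4))
E
```

```text
[ 0.4571 -0.2259  0.4279] [-7.000e-04  7.068e-01  7.074e-01  3.000e-04]
mat [(0.9, [0.4581, -0.2316, -0.0005])]
mat [(0.9, [0.4579, -0.2298, -0.0024])]
pin_case [(0.91, [0.4569, -0.2285, 0.2538])]
pin_case [(0.9, [0.4614, -0.2292, 0.2477])]
brown_bobbin [(0.66, [0.5953, -0.1789, 0.0036])]
brown_bobbin [(0.76, [0.6018, -0.1798, 0.0026])]
blue_spool [(0.72, [0.5994, -0.251, 0.0038])]
blue_spool [(0.61, [0.6033, -0.2453, 0.0026])]
((414.0, 251.5), (41.0, 62.0), 90.0)
[ 0.5025 -0.165   0.004 ]
[ 0.5023 -0.3019  0.004 ]
[ 0.4136 -0.3022  0.004 ]
[ 0.4138 -0.1678  0.004 ]
[ 0.5022 -0.1645  0.004 ]
[ 0.5019 -0.3021  0.004 ]
[ 0.413  -0.3047  0.004 ]
[ 0.4133 -0.1667  0.004 ]
```

View pics/w10.png

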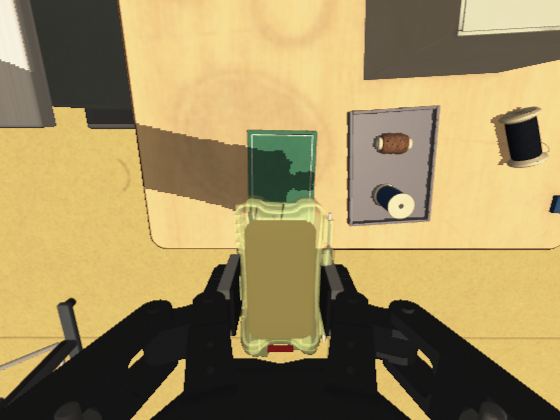

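move_arm(
  motion="-0.35 0.1 4 0 0 0 3;0 0 4.5 0 0 0 3;0 0 4.5 0 0 0 3;0 0 4.5 0 0 0 3;0 0 3.5 0 0 0 3;0 0 1.8 0 0 0 3;0 0 0.9 0 0 0 3;0 0 0 0 0 0 3;0 0 0.2 0 0 0 3;0 0 0.2 0 0 0 3;0 0 0.1 0 0 0 3;0 0 0 0 0 0 3",
)

```text
clock: 32.02
tcp_pos: [0.4579, -0.2313, 0.1864]
orientation: [0.0, 0.708, 0.707, 0.0]
contact_force: [0.0, 0.5, -0.5]
finger_gap: 0.444
```

move_arm(
  motion="0 0 0.1 0 0 0 3;0 0 0.1 0 0 0 3;0 0 0.1 0 0 0 3;0 0 0 0 0 0 3;0 0 0 0 0 0 3",
)

```text
clock: 32.65
tcp_pos: [0.4579, -0.2312, 0.1839]
orientation: [0.0, 0.708, 0.707, -0.0]
contact_force: [-1.2, 1.3, 8.2]
finger_gap: 0.442
```

move_arm(
  motion="0 0 0 0 0 0 4;0 0 0 0 0 0 5;0 0 0 0 0 0 5.5;0 0 0 0 0 0 5.5;0 0 0 0 0 0 5.5;0 0 -2 0 0 0 5.5;0 0 -4 0 0 0 5.5;0 0 -4.5 0 0 0 5.5;0 0 -4.5 0 0 0 5.5;0 0 -4.5 0 0 0 5;0 0 -4.5 0 0 0 5;0 0 -1 0 0 0 5",
)

```text
clock: 34.15
tcp_pos: [0.4584, -0.2313, 0.4362]
orientation: [0.003, 0.708, 0.706, 0.001]
contact_force: [0.3, -0.6, -0.2]
finger_gap: 0.588
```

```bash
python3 - <<'E'
from h import *
s=observe(); f=grab_frame('wrist'); save(f,'w11'); print(np.round(s['tcp_pos'],4),np.round(s['qpos'],2))
t=grab_frame('top')
for q in ['mat','pin_case','brown_bobbin','blue_spool']:
    for g in (f,t):print(q,[(round(float(r['p']),2),np.round(r['centre'],4).tolist()) for r in pinpoint(g,q)[:1]])
E
```

```text
[ 0.4584 -0.2313  0.4362] [ 0.63  0.41 -0.31  1.85  0.16  0.9   0.25]
mat []
mat [(0.78, [0.4589, -0.2296, -0.0022])]
pin_case [(0.86, [0.4595, -0.2331, 0.0073])]
pin_case [(0.89, [0.4613, -0.238, 0.004])]
brown_bobbin [(0.87, [0.5928, -0.1747, 0.0005])]
brown_bobbin [(0.56, [0.5987, -0.1794, 0.0034])]
blue_spool [(0.61, [0.6, -0.2496, 0.0034])]
blue_spool [(0.61, [0.6017, -0.2504, 0.0045])]
```

View pics/w11.png

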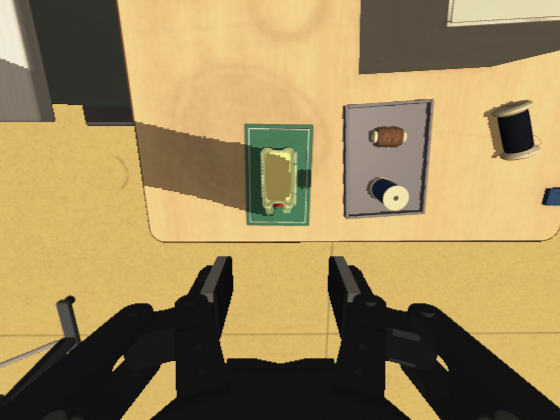

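move_arm(
  motion="0 0 0 0 0 10 5;0 0 0 0 0 10 5;0 0 0 0 0 10 5;0 0 0 0 0 10 5;0 0 0 0 0 10 5;0 0 0 0 0 10 4;0 0 0 0 0 10 3.4;0 0 0 0 0 10 3.4;0 0 0 0 0 10 3.4;0 0 0 0 0 0 3.4;0 0 0 0 0 0 3.4",
)

```text
clock: 36.02
tcp_pos: [0.458, -0.2311, 0.433]
orientation: [-0.0, 1.0, 0.001, -0.0]
contact_force: [0.2, -0.9, -0.8]
finger_gap: 0.399
```

move_arm(
  motion="4 -1.5 0 0 0 0 3.4;4.5 -2 0 0 0 0 3.4;4 -1.8 0 0 0 0 3.4;1.5 0 0 0 0 0 3.4;0 0 4 0 0 0 3.4;0 0 4.5 0 0 0 3.4;0 0 4.5 0 0 0 3.4;0 0 4 0 0 0 3.4;0 0 0 0 0 0 3.4;0 0 0 0 0 0 3.4",
)

```text
clock: 37.28
tcp_pos: [0.5987, -0.1788, 0.2645]
orientation: [0.0, 1.0, -0.001, 0.001]
contact_force: [-0.1, 0.4, 0.7]
finger_gap: 0.403
```

```bash
python3 - <<'E'
from h import *
s=observe(); f=grab_frame('wrist'); print(np.round(s['tcp_pos'],4),np.round(s['orientation'],4))
for q,z in [('brown_bobbin',.017)]:
    print(q,[(round(float(r['p']),2),np.round(r['centre'],4).tolist()) for r in pinpoint(f,q)[:1]])
    for m in silhouettes(f,q)[:1]:
        r=cv2.minAreaRect(cv2.findNonZero(m['region'].astype(np.uint8))); print(r,np.round(ray(f,s,r[0],z),4))
E
```

```text
[ 0.5987 -0.1788  0.2645] [ 2.e-04  1.e+00 -5.e-04  1.e-03]
brown_bobbin [(0.85, [0.5942, -0.1764, 0.0046])]
((279.0, 222.5), (55.0, 34.0), 90.0) [ 0.5982 -0.1785  0.017 ]
```

Aligned. Down 8.1 cm and grip, then back.

move_arm(
  motion="0 0 4 0 0 0 3.4;0 0 2.8 0 0 0 3.4;0 0 1.3 0 0 0 3.4;0 0 0 0 0 0 3.4;0 0 0 0 0 0 1;0 0 0 0 0 0 1;0 0 0 0 0 0 1;0 0 0 0 0 0 1;0 0 0 0 0 0 1;0 0 -1 0 0 0 1;0 0 -2 0 0 0 1;0 0 0 0 0 0 1",
  newtons=20,
)

```text
clock: 38.92
tcp_pos: [0.5989, -0.1787, 0.2146]
orientation: [0.001, 1.0, -0.001, 0.002]
contact_force: [0.1, 0.3, -0.4]
finger_gap: 0.212
```

move_arm(
  motion="0 0 -4 0 0 0 1;0 0 -4.5 0 0 0 1;0 0 -4.5 0 0 0 1;0 0 -4.5 0 0 0 1;-2 0 -4 0 0 0 1;-4 0 0 0 0 0 1;-4 -1 0 0 0 0 1;-2.6 -3 0 0 0 0 1;0 -4.5 0 0 0 0 1;0 -4.5 0 0 0 0 1;0 -4.5 0 0 0 0 1;0 -4.5 0 0 0 0 1",
)

```text
clock: 40.42
tcp_pos: [0.472, 0.0431, 0.4274]
orientation: [-0.0, 1.0, -0.001, 0.0]
contact_force: [1.2, 0.6, -1.0]
finger_gap: 0.214
```

move_arm(
  motion="0 -4.5 0 0 0 0 1;0 -4 0 0 0 0 1;0 -2 4 0 0 0 1;0 0 4.5 0 0 0 1;0 0 4.5 0 0 0 1;0 0 4.5 0 0 0 1;0 0 3 0 0 0 1;0 0 1.5 0 0 0 1;0 0 0 0 0 0 1;0 0 0 0 0 0 1",
)

```text
clock: 41.68
tcp_pos: [0.473, 0.1469, 0.2083]
orientation: [-0.0, 1.0, -0.001, 0.001]
contact_force: [1.2, 0.6, -0.5]
finger_gap: 0.21
```

move_arm(
  motion="0 0 1 0 0 0 1;0 0 0.7 0 0 0 1;0 0 0.2 0 0 0 1;0 0 0.15 0 0 0 1;0 0 0.1 0 0 0 1;0 0 0 0 0 0 1",
)

```text
clock: 42.42
tcp_pos: [0.4722, 0.1467, 0.1875]
orientation: [-0.0, 1.0, -0.001, 0.0]
contact_force: [-3.0, -0.7, 21.1]
finger_gap: 0.212
```

move_arm(
  motion="0 0 -0.15 0 0 0 1;0 0 0 0 0 0 2;0 0 0 0 0 0 3.2;0 0 0 0 0 0 3.4;0 0 0 0 0 0 3.4;0 0 -2 0 0 0 3.4;0 0 -4 0 0 0 3.4;0 0 -4.5 0 0 0 5;0 0 -4.5 0 0 0 5;0 0 -4.5 0 0 0 5;0 2 -4.5 0 0 0 5;0 3.5 0 0 0 0 5",
)

```text
clock: 43.92
tcp_pos: [0.4733, 0.0925, 0.4306]
orientation: [-0.001, 1.0, 0.001, 0.004]
contact_force: [1.1, -0.5, -0.4]
finger_gap: 0.583
```

move_arm(
  motion="0 4.5 0 0 0 0 5;0 4.5 0 0 0 0 5;0 4.5 0 0 0 0 5;0 4.5 0 0 0 0 5;0 4.5 0 0 0 0 5;0 4.5 0 0 0 0 5;2 4 0 0 0 0 5;4 2 0 0 0 0 5;4 0.8 0 0 0 0 5;2.7 0 0 0 0 0 5;0 0 0 0 0 0 5;0 0 0 0 0 0 5",
)

```text
clock: 45.42
tcp_pos: [0.5979, -0.2465, 0.4268]
orientation: [-0.0, 1.0, -0.001, -0.001]
contact_force: [-0.1, 0.5, -0.1]
finger_gap: 0.586
```

```bash
python3 - <<'E'
from h import *
s=observe(); f=grab_frame('wrist'); t=grab_frame('top'); print(np.round(s['tcp_pos'],4),np.round(s['orientation'],4))
for q,g in [('blue_spool',f),('brown_bobbin',t)]:
    print(q,[(round(float(r['p']),2),np.round(r['centre'],4).tolist()) for r in pinpoint(g,q)[:1]])
E
```

```text
[ 0.5979 -0.2465  0.4268] [-1.e-04  1.e+00 -1.e-03 -1.e-03]
blue_spool [(0.94, [0.5972, -0.2511, 0.0007])]
brown_bobbin [(0.59, [0.4704, 0.1453, 0.0085])]
```

move_arm(
  motion="0.2 0 4.5 0 0 0 5;0 0 4.5 0 0 0 5;0 0 4.5 0 0 0 5;0 0 4 0 0 0 5;0 0 2.8 0 0 0 5;0 0 1.6 0 0 0 5;0 0 0 0 0 0 5;0 0 0 0 0 0 2;0 0 0 0 0 0 2;0 0 0 0 0 0 2;0 0 0 0 0 0 2;0 0 0 0 0 0 2",
  newtons=20,
)

```text
clock: 47.12
tcp_pos: [0.6015, -0.2467, 0.2097]
orientation: [0.0, 1.0, -0.001, 0.001]
contact_force: [-0.5, 1.7, 6.5]
finger_gap: 0.321
```

move_arm(
  motion="0 0 -1 0 0 0 2;0 0 -3 0 0 0 2;0 0 -4.5 0 0 0 2;0 0 -4.5 0 0 0 2;0 0 -4.5 0 0 0 2;-2 0 -4.5 0 0 0 2;-4 -1 0 0 0 0 2;-4 -2 0 0 0 0 2;-2.9 -3 0 0 0 0 2;0 -4.5 0 0 0 0 2;0 -4.5 0 0 0 0 2;0 -4.5 0 0 0 0 2",
)

```text
clock: 48.62
tcp_pos: [0.4718, -0.05, 0.4289]
orientation: [0.0, 1.0, -0.001, 0.0]
contact_force: [1.1, -0.6, 0.1]
finger_gap: 0.319
```

move_arm(
  motion="0 -4.5 0 0 0 0 2;0 -4.5 0 0 0 0 2;0 -4.5 0 0 0 0 2;0 -4.5 0 0 0 0 2;0 -4.5 0 0 0 0 2;0 -3.8 0 0 0 0 2;0 0 4 0 0 0 2;0 0 4.5 0 0 0 2;0 0 4 0 0 0 2;0 0 3 0 0 0 2;0 0 0 0 0 0 2;0 0 0 0 0 0 2",
)

```text
clock: 50.12
tcp_pos: [0.4731, 0.2119, 0.2744]
orientation: [-0.0, 1.0, -0.001, 0.001]
contact_force: [0.1, -0.2, 0.2]
finger_gap: 0.318
```

```bash
python3 - <<'E'
from h import *
s=observe(); f=grab_frame('wrist'); save(f,'w12'); print(np.round(s['tcp_pos'],4))
for q in ['blue_spool','brown_bobbin']:
    print(q,[(round(float(r['p']),2),np.round(r['centre'],4).tolist()) for r in pinpoint(f,q)[:1]])
E
```

```text
[0.4731 0.2119 0.2744]
blue_spool [(0.75, [0.4706, 0.2063, 0.0686])]
brown_bobbin [(0.71, [0.4685, 0.1486, 0.0063])]
```

View pics/w12.png

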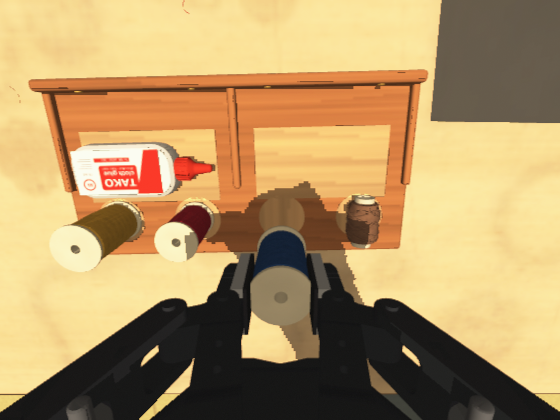

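move_arm(
  motion="-0.1 0 3 0 0 0 2;0 0 1.8 0 0 0 2;0 0 0.7 0 0 0 2;0 0 0.3 0 0 0 2;0 0 0.15 0 0 0 2;0 0 0 0 0 0 2;0 0 0 0 0 0 2",
)

```text
clock: 51.15
tcp_pos: [0.4718, 0.2118, 0.2141]
orientation: [-0.0, 1.0, -0.001, 0.0]
contact_force: [-0.0, -0.2, -1.0]
finger_gap: 0.324
```

move_arm(
  motion="0 0 0.1 0 0 0 2;0 0 0.1 0 0 0 2;0 0 0 0 0 0 2;0 0 0 0 0 0 2",
)

```text
clock: 51.65
tcp_pos: [0.472, 0.2117, 0.2134]
orientation: [-0.0, 1.0, -0.001, 0.001]
contact_force: [-2.0, -1.8, 16.5]
finger_gap: 0.319
```

move_arm(
  motion="0 0 -0.1 0 0 0 2;0 0 0 0 0 0 3;0 0 0 0 0 0 4;0 0 0 0 0 0 5;0 0 0 0 0 0 5;0 0 0 0 0 0 5;0 0 -2 0 0 0 5;0 0 -4 0 0 0 5;0 0 -4.5 0 0 0 5;0 0 -4.5 0 0 0 5;0 0 0 0 0 0 5;0 0 0 0 0 0 5",
)

```text
clock: 53.15
tcp_pos: [0.4713, 0.2116, 0.3624]
orientation: [0.0, 1.0, -0.001, -0.0]
contact_force: [-0.2, -0.4, 0.2]
finger_gap: 0.584
```

```bash
python3 - <<'E'
from h import *
s=observe(); f=grab_frame('wrist'); save(f,'w13'); print(np.round(s['tcp_pos'],4))
t=grab_frame('top'); sd=grab_frame('side')
for q in 'blue_spool brown_bobbin red_spool yellow_spool glue_bottle pin_case mat'.split():
    print(q,[np.round(r['centre'],3).tolist() for g in (f,t,sd) for r in pinpoint(g,q)[:1]])
E
```

```text
[0.4713 0.2116 0.3624]
blue_spool [[0.47, 0.208, 0.011], [0.472, 0.21, 0.008], [0.47, 0.212, 0.009]]
brown_bobbin [[0.466, 0.148, 0.009], [0.472, 0.146, 0.009], [0.473, 0.148, 0.003]]
red_spool [[0.472, 0.282, 0.009], [0.469, 0.284, 0.008]]
yellow_spool [[0.466, 0.345, 0.011], [0.471, 0.346, 0.01]]
glue_bottle [[0.512, 0.318, 0.007], [0.516, 0.318, 0.008]]
pin_case [[0.471, 0.284, 0.004], [0.46, -0.236, 0.006], [0.457, -0.235, 0.001]]
mat [[0.46, -0.232, -0.0], [0.457, -0.228, 0.002]]
```

View pics/w13.png

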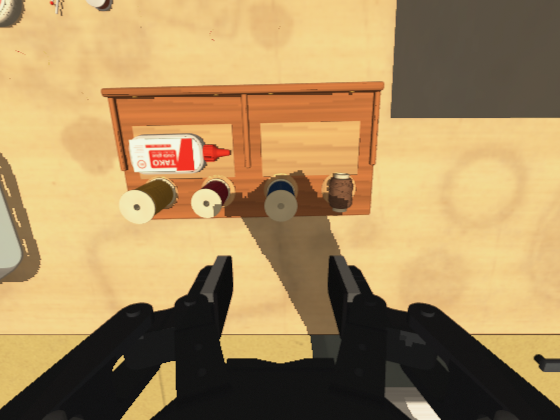

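```bash
python3 -c "
from cell import *
print(sign_off())"
```

```text
the job is handed in; nothing more can be done
None
```

I handed the job in at about 53 s on the robot's clock. `sign_off()` gives no verdict, so what follows rests on my own last checks.

**What I did:** I parked the blue spool and the brown bobbin in the grey tray and laid the pin case on the green mat, lined up with its long side. I then put the bobbin and the spool back on their spots in the caddy.

**Last checks:**
- **Spool and bobbin:** both stand on their pale spots. The arm released the blue spool and the bobbin within about 1 mm of where it had picked each of them up. The camera estimates agree to 2–4 mm, apart from one wrist reading of the bobbin that was about 6 mm off in x.
- **Pin case:** it lies flat, about 4–7 mm from the mat's centre by the top and side cameras (the limit is 15 mm).
- **Other bay:** the glue bottle and the red and yellow spools read within about 3 mm of their starting places.
- **Arm:** the gripper was open and clear of everything.

**Readings that failed or disagreed:** in the final wrist picture the network reported a "pin case" on the red spool, which was plainly false. The wrist and top cameras also differed by up to 6 mm on some of the parked things.

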